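# Put the full reagent bottle back in the bench rack and latch its keeper bar

### The arm

A 6-joint arm with a two-finger parallel gripper is mounted at the origin on the work surface. World frame = base frame: x ahead of the robot, y to its left, z up, the work surface at z = 0. Lengths are in m, angles in degrees, forces in N, time in s.
With the tool pointing down it reaches from about 0.325 to 0.75 m from the base axis. Payload 7.6 kg.
Tool frame: the origin (TCP) lies midway between the tips of the shut fingers; the grasp point (between the pads) lies 19 mm behind it; z points along the fingers, y is the line along which they close (so a half turn about z gives the same grasp; the last joint's range is limited). The gripper opens to 85 mm and grips with 20 to 120 N. Pads are 22 mm wide; open, the fingers measure 114 mm over their backs; the gripper's body (76 mm by 85 mm) begins 54 mm behind the grasp point. The pads swing forward as they close: fully open they stand 13 mm farther back than shut.
Start: joints at [68.451, 2.991, 80.254, -0, 96.75, -4.028], TCP at [0.158, 0.501, 0.231] pointing down, gripper open.
Joint ranges: [-166.34, 166.34], [-52.06, 124.39], [6.96, 135.62], [-60.46, 240.46], [14.63, 156.25], [-167.68, 167.68]. Speed limits (degrees/s): [147.25, 147.25, 172.46, 180, 180, 180].

### API

Orientations are given as [roll, pitch, yaw] about the fixed x, y, z axes, in that order (R = Rz(yaw) Ry(pitch) Rx(roll)).
In Python, from workcell import * gives the robot as it stands.
- The arm moves only by the tool send_rows, never from a script. Its argument "motion" is a list of rows, each a list of 7 numbers: the turn, a rotation vector about the world's x, y, z as a fraction of full scale, then the shift along the world's x, y, z as a fraction of full scale, then the closure, from -1 (fully open) to 1 (shut). A call has 1 to 20 rows; each row shifts and turns the commanded pose from where the row before left it; what a row does not reach is not made up. Full scale, the value 1, is 0.03 m for a shift and 5 degrees for a turn. A row lasts 1/8 s, in which the tool goes at most 62.5 mm and 10.7 degrees, less where a joint would pass 70% of its speed; a pose out of reach is approached as far as the arm can. A call with a number of a shift or a turn outside -1 to 1 is refused whole. A call with a gripper value outside its range is refused whole. The fingers move at their own pace and stop on an object; the grip force is fixed at half the most. Time passes only in rows, so rows that do not move let the fingers close. It gives the time, the measured TCP pose, the force, the opening and the grip force at its end, in the units of the state.
- state(): the state, without advancing time (a new reading comes with each control period).
- grab_frame(name): name is "side" or "top" or "wrist"; returns a dict with "img" (420x560x3 uint8, blue, green, red), "fov_y" (degrees; the focal length in pixels is half the picture's height over the tangent of half this angle, whatever the lens; pixels are square), "cx", "cy" (the principal point, pixels), "position" and "rotation" of the camera in the world. Camera axes: x right, y up, looking along -z (the intrinsics and any distortion apply to the point x, -y, -z); pixel columns grow to the right and rows downward; lengths in m; the calibration is good to about 2 mm. A picture is of the moment at which its call begins. There is no depth.
- hand_in(): hands the job in; it is judged then, once.
The state is a dict: "t": time; "joint_positions": joint angles; "joint_vel": joint speeds; "tau": joint torques, N m; "ee_pos": TCP position; "tcp_rot": TCP orientation; "ft_force": force on the tool from outside, world axes, zero at the start; "moment": the same for the moment, N m; "opening": opening from 0.0 (shut) to 1.0 (fully open); "grip_force": force on a finger pad.
Only numpy, scipy, OpenCV 4.12 (cv2) and the standard library are available. Lean on these libraries where they do the work, as an engineer would, in place of code of your own. Each camera call takes 0.05 s, during which the arm holds its last target. There are 200 camera calls.

### The job

Of the three identical white bottles on the bench only one is still full, which you can tell only by lifting them; the two empties stay standing upright on the bench. Keep the bottles upright, and set the full one down gently in the free place of the bench rack, beside the glass bottle and under the upper shelf. Then swing the rack's keeper bar shut across the front of the bottles until it clicks home in its catch, without disturbing anything else.

Things in the scene. Friction and masses are not known exactly. Their poses are not given: they have to be found in the camera images.
- rack: Two-place bench reagent rack, fixed: lower wooden board 230 mm wide (y), x -50 to +55, top at z 30; set-back upper shelf. Origin on the bench under its middle; front faces -x (robot), +y left. Places at x 0, y +45 (glass bottle) and y -45 (free), each between 8 mm high fillets 82 mm apart, no front lip; rear rail (face at x 36, z 85). Steel rear uprights x 44, y +-105; front posts x -45, y +-105.
- shelf_edge (a point): Middle of the lower front edge of the rack's upper shelf: rack frame x -5, y 0, z 250. The shelf runs back to x +70, is 15 mm thick and 230 mm wide, and carries small dropper bottles up to z 327 (x 20 to 56). It stands over the back half of both places, so a gripper held upright cannot set a bottle there: tilt it 30 to 45 degrees, fingers pointing down and away from the robot. Axes as the rack's.
- bay (a point): Centre of the free place, on top of the lower board (30 mm above the bench); rack frame x 0, y -45. Axes as the rack's. A bottle anywhere between the fillets, the rear rail and the shut keeper bar stands well.
- keeper (a joint): Keeper bar's angle about its vertical hinge, rad: 0 shut (bar along the rack's front, free end in the catch), pi/2 straight out to the robot, larger swings on to the left, up to 2.5. Stays where left (friction 0.05 N m). From about 0.09 rad a sprung bullet in the catch resists with up to 8 N at the bar's end (12 N at the knob); past 0.04 it snaps the bar home to about 0 and holds it.
- keeper_hinge (a point): Hinge axis of the keeper bar, at the left (+y) front post, at the height of the bar's centre line (85 mm above the bench). Rack frame x -45, y +105. Axes as the rack's.
- keeper_knob (a point): Middle of the keeper's black finger knob (16 mm across, from 14 to 32 mm above the bar's centre line), 150 mm from the hinge axis, 108 mm above the bench. Bar: round steel, 12 mm thick, ends 220 mm from the hinge, centre line 85 mm above the bench. Axes turn with the bar: -y from hinge to free end, -x is the side to push to shut it (facing the robot when shut).
- catch (a point): Where the bar's centre line lies in the catch when shut: rack frame x -45, y -105, z 85. The steel catch bracket spans x -66 to -34, y -113 to -97, z 54 to 102 in the rack frame and is open to the front. Axes as the rack's.
- bottle_1: One of three identical opaque white plastic bottles, loose on the bench: body 56 mm in diameter, 76 mm tall, sloping shoulder and neck up to z 100, black screw cap 40 mm in diameter from z 100 to z 125. Origin at the centre of its base, z up its axis. An empty one weighs 65 to 95 g, the full one 270 to 370 g; nothing else tells them apart.
- bottle_2: Another of the three identical bottles, the same in every measure; any of the three may be the full one.
- bottle_3: Another of the three identical bottles, the same in every measure; any of the three may be the full one.
- stock: Clear glass stoppered reagent bottle standing loose in the rack's left place: 54 mm in diameter, 112 mm tall, 300 g. Origin at the centre of its base. Leave it.
- lamp: Bystander: steel spirit lamp, 62 mm in diameter, 64 mm tall, on the bench. Origin at the centre of its base.
- tube_rack: Bystander: blue plastic test-tube rack with five glass tubes, 56 x 200 mm, 124 mm tall, on the bench. Origin at the centre of its base, long side along its y.
- flask: Bystander: conical glass flask, 84 mm in diameter at the base, 125 mm tall, on the bench. Origin at the centre of its base.

How it is judged:
By the outcome, as a careful person would: the job done as asked, in the order asked, and still so for the second after the job is handed in, with the robot touching nothing.
It also fails if it takes over 72 s, if anything falls off the work surface, if the arm or the gripper's body presses on something with over 40 N, if the wrist force passes 120 N, or if a joint passes its speed limit or range.

## Working session

There is one attempt and no reset: what is moved stays moved. The work goes in short steps, Python scripts to look and compute and a tool call to move; the robot and the scene stay as the last step left them, time stands still between calls to the robot, and variables do not carry over. Pictures are saved under pics/ and viewed, at most 10 in all, crops included, and the job is handed in when it is done.

Besides the shell and the picture viewer there is one more tool, called after "Request:" by a JSON object that holds its "method" and its "body", one argument or row to a line. send_rows: Moves the arm, as the interface text tells. Its arguments: {"type":"object","properties":{"motion":{"type":"array"}},"required":["motion"]}

```bash
mkdir -p pics; ls; python3 - <<'E'
from workcell import *
import cv2,numpy as np
print(state())
for n in ("top","side"):
    f=grab_frame(n); cv2.imwrite(f"pics/{n}0.png",f["img"]); print({k:v for k,v in f.items() if k!="img"})
E
```

```text
pics
{'t': 0.0, 'joint_positions': array([ 6.84506441e+01,  3.02857604e+00,  8.03140711e+01, -1.20355391e-03,
        9.67500519e+01, -4.02574411e+00]), 'joint_vel': array([-0.01873381,  0.06317799,  0.03853572,  0.00570359, -0.01714987,
       -0.03366689]), 'tau': array([-3.84300329e-04, -3.81667721e+01, -3.60187805e+01, -1.42262452e-04,
        6.39305523e-03, -3.09379743e-05]), 'ee_pos': array([0.15792813, 0.50035952, 0.23045077]), 'tcp_rot': array([-1.79907446e+02, -5.31541681e-03,  1.62476243e+02]), 'ft_force': array([ 0.68863497, -0.45778362, -0.64121707]), 'moment': array([ 0.04091211, -0.00589106,  0.00038877]), 'grip_force': 0.0, 'opening': 1.0030940134550128}
{'fov_y': 57.25170631934939, 'cx': 278.581737698991, 'cy': 213.3944233114394, 'position': array([ 0.38469416, -0.02624545,  1.29866171]), 'rotation': array([ 1.14999624e+01,  3.53155151e-02, -8.88658038e+01])}
{'fov_y': 48.38920748806314, 'cx': 271.7653002806112, 'cy': 203.37783103180615, 'position': array([ 0.20200521, -0.87996269,  0.98679442]), 'rotation': array([ 48.5703221 ,  -0.64751445, -24.3628282 ])}
```

View pics/top0.png

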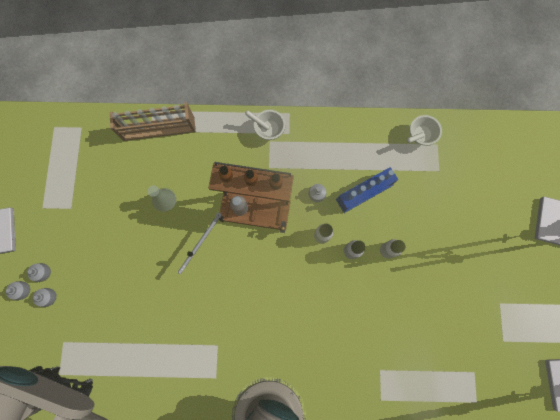

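View pics/side0.png

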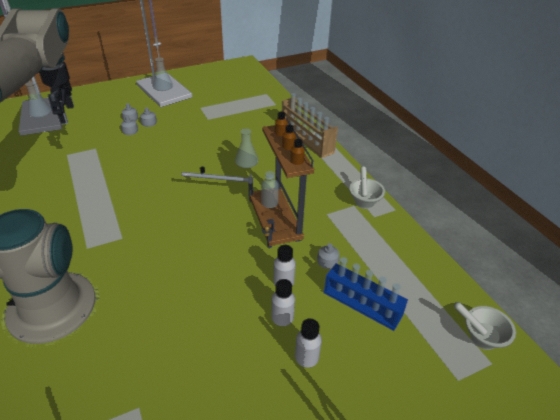

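The top view shows the rack at about (253,195), with the keeper bar running from (222,217) out to (182,270). The white bottles' caps are at (326,231), (358,247) and (398,246). In the side view the caps are at (286,253), (284,288) and (310,328). I'll enlarge the rack area next to get sharper pixel positions.

```bash
cat > h.py <<'E'
from workcell import *
import cv2,numpy as np
from scipy.spatial.transform import Rotation as R
def ray(f,u,v):
    h=f["img"].shape[0]; F=h/2/np.tan(np.radians(f["fov_y"]/2))
    d=np.array([(u-f["cx"])/F,-(v-f["cy"])/F,-1.])
    return f["position"],R.from_euler("xyz",f["rotation"],degrees=True).apply(d)
def plane(f,u,v,z):
    p,d=ray(f,u,v); return p+d*(z-p[2])/d[2]
def tri(f,a,g,b):
    p,d=ray(f,*a); q,e=ray(g,*b); s=np.linalg.lstsq(np.c_[d,-e],q-p,rcond=None)[0]
    x,y=p+s[0]*d,q+s[1]*e; return (x+y)/2,np.linalg.norm(x-y)
def proj(f,P):
    h=f["img"].shape[0]; F=h/2/np.tan(np.radians(f["fov_y"]/2))
    c=R.from_euler("xyz",f["rotation"],degrees=True).inv().apply(np.asarray(P)-f["position"])
    return np.c_[f["cx"]+F*c[...,0]/-c[...,2],f["cy"]-F*c[...,1]/-c[...,2]] if c.ndim>1 else (f["cx"]+F*c[0]/-c[2],f["cy"]-F*c[1]/-c[2])
E
python3 - <<'E'
from h import *
t=grab_frame("top"); s=grab_frame("side")
def blobs(f,box):
    x0,y0,x1,y1=box; m=(f["img"].max(2)<45).astype(np.uint8)
    m[:y0]=0;m[y1:]=0;m[:,:x0]=0;m[:,x1:]=0
    n,_,st,c=cv2.connectedComponentsWithStats(m)
    return [(tuple(c[i].round(1)),st[i][4]) for i in range(1,n) if st[i][4]>15]
print(blobs(t,(140,200,420,290))); print(blobs(s,(180,150,340,350)))
for c in [(326,231),(358,247),(398,246)]: print(plane(t,*c,.125).round(3))
a=cv2.resize(t["img"][155:285,165:345],None,fx=4.4,fy=4.4,interpolation=cv2.INTER_CUBIC); cv2.imwrite("pics/tc.png",a)
a=cv2.resize(s["img"][100:260,170:330],None,fx=3.7,fy=3.7,interpolation=cv2.INTER_CUBIC); cv2.imwrite("pics/sc.png",a)
E
```

```text
[]
[((np.float64(202.1), np.float64(169.5)), np.int32(19)), ((np.float64(250.4), np.float64(187.4)), np.int32(22)), ((np.float64(284.6), np.float64(252.8)), np.int32(196)), ((np.float64(283.1), np.float64(288.1)), np.int32(231)), ((np.float64(309.6), np.float64(328.5)), np.int32(285))]
[ 0.571 -0.168  0.125]
[ 0.523 -0.266  0.125]
[ 0.529 -0.388  0.125]
```

View pics/tc.png

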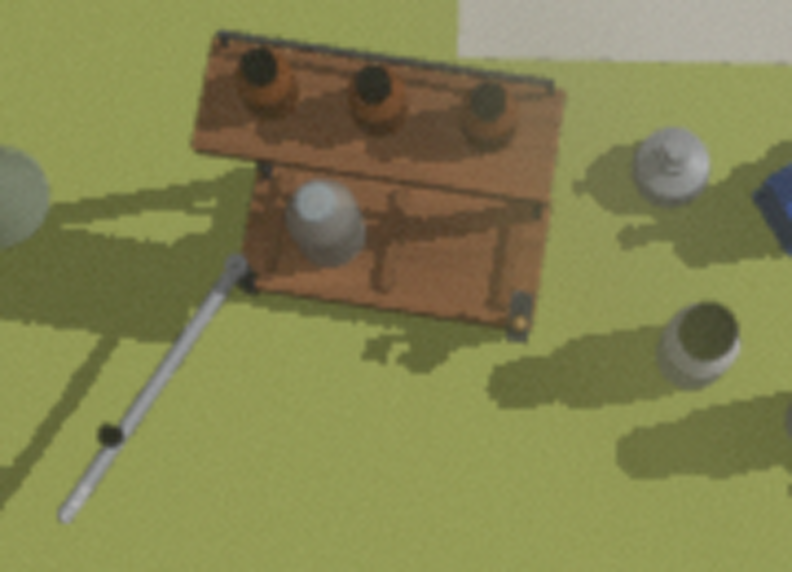

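View pics/sc.png

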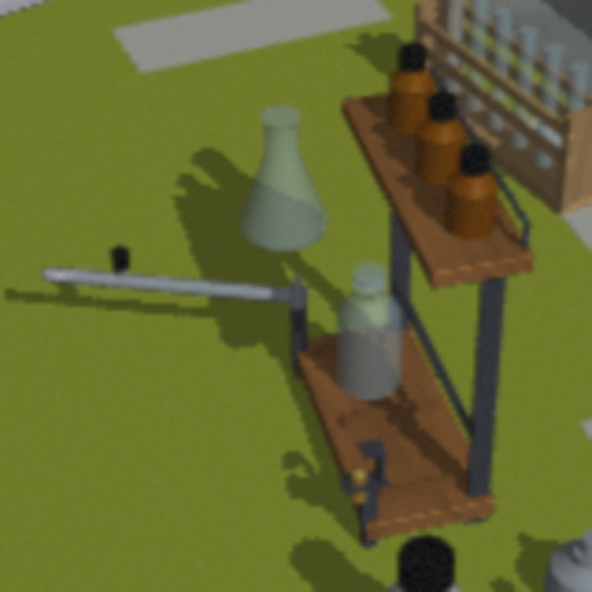

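Crop positions: shelf corners (193,148), (553,203), (565,92) and (215,35). The hinge is at (236,268), the bar end at (65,517), the knob at (110,435) and the catch at (519,318). The bay to the right of the glass bottle is empty, and all the bottles are upright.

```bash
cat > k.py <<'E'
from h import *
t=grab_frame("top"); s=grab_frame("side")
T=lambda x,y:(165+(x+.5)/4.4-.5,155+(y+.5)/4.4-.5)
S=lambda x,y:(170+(x+.5)/3.7-.5,100+(y+.5)/3.7-.5)
# rack frame fit
obs=[((193,148),(-5,115,265)),((553,203),(-5,-115,265)),((565,92),(70,-115,265)),((236,268),(-45,105,91)),((519,318),(-48,-105,102))]
W=np.array([plane(t,*T(*p),q[2]/1e3)[:2] for p,q in obs]); M=np.array([q[:2] for _,q in obs])/1e3
cw,cm=W.mean(0),M.mean(0); a,b=W-cw,M-cm
th=np.arctan2((b[:,0]*a[:,1]-b[:,1]*a[:,0]).sum(),(a*b).sum())
r=np.array([[np.cos(th),-np.sin(th)],[np.sin(th),np.cos(th)]]); o=cw-r@cm
print("rack",o,np.degrees(th)); print("res mm",((W-(b@r.T+cw))*1e3).round(1).tolist())
P=lambda x,y,z:np.r_[o+r@np.array([x,y]),z]
print("bay",P(0,-.045,.03))
for n,q,z in (("bar end",(65,517),.091),("knob",(110,435),.117)):
    w=plane(t,*T(*q),z); print(n,w, "rack",r.T@(w[:2]-o))
# side check
for n,p,q in (("shelf fl",(-.005,.115,.265),(345,103)),("shelf fr",(-.005,-.115,.265),(435,275)),("board fr",(-.05,-.115,.03),(368,530))): print(n,np.round(proj(s,P(*p)),1),np.round(S(*q),1))
for c,d in (((326,231),(284.6,252.8)),((358,247),(283.1,288.1)),((398,246),(309.6,328.5))): print("cap",tri(t,c,s,d))
# cap masks in top
m=(t["img"].max(2)<75).astype(np.uint8)
n,_,st,c=cv2.connectedComponentsWithStats(m)
print([(c[i].round(1).tolist(),st[i][4],plane(t,*c[i],.123).round(4).tolist()) for i in range(1,n) if 300<c[i][0]<420 and 215<c[i][1]<265 and st[i][4]>20])
E
python3 k.py
```

```text
rack [0.65014524 0.06187156] -8.042454594761288
res mm [[1.1, -1.7], [2.1, -1.8], [0.5, 2.1], [-0.7, 0.1], [-3.0, 1.3]]
bay [0.64384943 0.01731415 0.03      ]
bar end [0.43812101 0.28382924 0.091     ] rack [-0.24099229  0.19011102]
knob [0.4941413  0.24979275 0.117     ] rack [-0.18076105  0.16424692]
shelf fl [262.9 126.3] [262.9 127.5]
shelf fr [287.3 173.8] [287.2 174. ]
board fr [269.4 242.2] [269.1 242.9]
cap (array([ 0.57138333, -0.16894703,  0.11549355]), np.float64(0.002094145929377005))
cap (array([ 0.52218297, -0.26721822,  0.11393213]), np.float64(0.005067788566008388))
cap (array([ 0.52743586, -0.39031591,  0.11494999]), np.float64(0.005414669536919655))
[([328.8, 229.1], np.int32(25), [0.5774, -0.177, 0.123]), ([357.2, 246.8], np.int32(110), [0.524, -0.2638, 0.123]), ([393.1, 246.1], np.int32(32), [0.5284, -0.3737, 0.123])]
```

```bash
cat >> h.py <<'E'
YAW,TILT=-8.,40.
def Rt(yaw=YAW,tilt=TILT):
    a,b=np.radians([yaw,tilt]); z=np.array([np.sin(b)*np.cos(a),np.sin(b)*np.sin(a),-np.cos(b)]); y=np.array([-np.sin(a),np.cos(a),0])
    return R.from_matrix(np.c_[np.cross(y,z),y,z])
def go(P,Rg=None):
    s=state(); c=R.from_euler("xyz",s["tcp_rot"],degrees=True); Rg=Rg or Rt()
    v=np.degrees((Rg*c.inv()).as_rotvec()); d=np.asarray(P)-s["ee_pos"]
    print("turn/5:",(v/5).round(2),"shift/.03:",(d/.03).round(2))
def tcp(c,off=.023,Rg=None): return np.asarray(c)+off*(Rg or Rt()).as_matrix()[:,2]
E
python3 - <<'E'
from h import *
go((.42,.2,.27)); go((.47,-.155,.23)); print(tcp((.571,-.169,.113)))
E
```

```text
turn/5: [-1.76 -7.81  1.83] shift/.03: [  8.73 -10.02   1.3 ]
turn/5: [-1.76 -7.81  1.83] shift/.03: [ 10.4  -21.85  -0.04]
[ 0.58564024 -0.17105755  0.09538098]
```

Request:
{"method": "send_rows", "body": {
  "motion": [
    [0, 0, 0, 0.79, -0.91, 0.12, -1],
    [0, 0, 0, 0.79, -0.91, 0.12, -1],
    [0, 0, 0, 0.79, -0.91, 0.12, -1],
    [0, 0, 0, 0.79, -0.91, 0.12, -1],
    [-0.16, -0.71, 0.166, 0.79, -0.91, 0.12, -1],
    [-0.16, -0.71, 0.166, 0.79, -0.91, 0.12, -1],
    [-0.16, -0.71, 0.166, 0.79, -0.91, 0.12, -1],
    [-0.16, -0.71, 0.166, 0.79, -0.91, 0.12, -1],
    [-0.16, -0.71, 0.166, 0.79, -0.91, 0.12, -1],
    [-0.16, -0.71, 0.166, 0.79, -0.91, 0.12, -1],
    [-0.16, -0.71, 0.166, 0.79, -0.91, 0.12, -1],
    [-0.16, -0.71, 0.166, 0.2, -0.95, -0.1, -1],
    [-0.16, -0.71, 0.166, 0.2, -0.95, -0.1, -1],
    [-0.16, -0.71, 0.166, 0.2, -0.95, -0.1, -1],
    [-0.16, -0.71, 0.166, 0.2, -0.95, -0.1, -1],
    [0, 0, 0, 0.2, -0.95, -0.1, -1],
    [0, 0, 0, 0.2, -0.95, -0.1, -1],
    [0, 0, 0, 0.2, -0.95, -0.1, -1],
    [0, 0, 0, 0, 0, 0, -1]
  ]
}}

```text
t: 2.68
ee_pos: [0.4606, -0.0008, 0.2496]
tcp_rot: [179.9, 40.0, 171.8]
ft_force: [-0.1, 0.4, 0.5]
opening: 1.002
grip_force: 0.0
```

```bash
python3 - <<'E'
from h import *
s=state(); print(s["ee_pos"],s["tcp_rot"],s["joint_positions"],s["ft_force"])
go((.50,-.159,.198))
w=grab_frame("wrist"); cv2.imwrite("pics/w1.png",w["img"]); print(w["position"],w["rotation"])
for c in ((.571,-.169,.125),(.523,-.266,.125),(.528,-.389,.125)): print(proj(w,c))
E
```

```text
[ 0.46060834 -0.00084606  0.2496102 ] [179.94196476  39.95489811 171.76831442] [ -2.49169875 -39.87629618 119.22503934  -4.14922246  60.89754917
 -83.5734576 ] [-0.11634272  0.38744602  0.51639535]
turn/5: [-0.01 -0.01  0.04] shift/.03: [ 1.31 -5.27 -1.72]
[0.31970083 0.01856022 0.31634198] [-5.52042014e+01 -4.10676842e-02  8.18300874e+01]
(np.float64(114.75147944465354), np.float64(212.24657057911992))
(np.float64(-25.623142913904417), np.float64(188.89001106329928))
(np.float64(-147.3764260321235), np.float64(204.99088860773398))
```

View pics/w1.png

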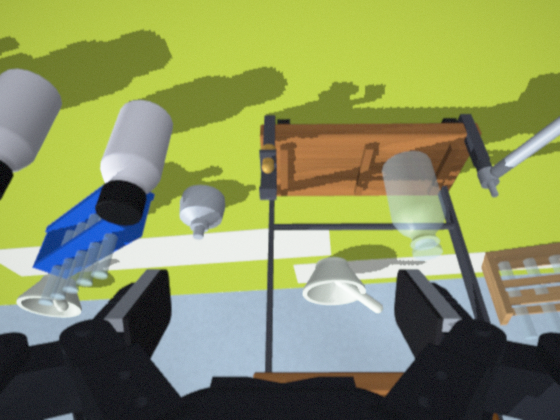

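The wrist view is upside-down. Bottle 1's cap is at about (122,210), within a few mm of the predicted (115,212), and the bay is clear. Next I move to the pre-grasp pose.

Request:
{"method": "send_rows", "body": {
  "motion": [
    [0, 0, 0, 0.2, -0.9, -0.25, -1],
    [0, 0, 0, 0.2, -0.9, -0.25, -1],
    [0, 0, 0, 0.2, -0.9, -0.25, -1],
    [0, 0, 0, 0.2, -0.9, -0.25, -1],
    [0, 0, 0, 0.25, -0.9, -0.35, -1],
    [0, 0, 0, 0.25, -0.7, -0.37, -1],
    [0, 0, 0, 0, 0, 0, -1]
  ]
}}

```text
t: 3.6
ee_pos: [0.4996, -0.1548, 0.1971]
tcp_rot: [179.9, 39.8, 171.9]
ft_force: [-0.4, 0.5, -0.5]
opening: 1.001
grip_force: 0.0
```

```bash
cat > cap.py <<'E'
from h import *
import sys
w=grab_frame("wrist"); m=(w["img"].max(2)<50).astype(np.uint8); m[265:]=0
m=cv2.morphologyEx(m,cv2.MORPH_OPEN,np.ones((5,5)))
n,_,st,c=cv2.connectedComponentsWithStats(m)
for i in range(1,n):
    if st[i][4]>300: print(st[i],c[i].round(),plane(w,*c[i],.113).round(4))
P=np.array(eval(sys.argv[1])); th=np.linspace(0,6.28,40)
q=np.vstack([proj(w,np.c_[P[0]+.02*np.cos(th),P[1]+.02*np.sin(th),0*th+z]) for z in (.1,.125)])
print("expected box",q.min(0),q.max(0)-q.min(0)); go(tcp(P))
E
python3 cap.py "(.571,-.169,.113)"
```

```text
[  73  145   74   67 3820] [110. 178.] [ 0.5215 -0.2667  0.113 ]
[ 253  184   55   56 2680] [280. 212.] [ 0.5724 -0.1674  0.113 ]
expected box [247.8529527  178.05105948] [58.70042457 62.01917467]
turn/5: [-0.02 -0.02 -0.01] shift/.03: [ 2.86 -0.56 -3.42]
```

Request:
{"method": "send_rows", "body": {
  "motion": [
    [0, 0, 0, 0.58, -0.1, -0.68, -1],
    [0, 0, 0, 0.58, -0.1, -0.68, -1],
    [0, 0, 0, 0.58, -0.1, -0.68, -1],
    [0, 0, 0, 0.58, -0.1, -0.68, -1],
    [0, 0, 0, 0.58, -0.1, -0.68, -1],
    [0, 0, 0, 0, 0, 0, -1],
    [0, 0, 0, 0, 0, 0, 1],
    [0, 0, 0, 0, 0, 0, 1],
    [0, 0, 0, 0, 0, 0, 1],
    [0, 0, 0, 0, 0, 0, 1],
    [0, 0, 0, 0, 0, 0, 1],
    [0, 0, 0, 0, 0, 0, 1]
  ]
}}

```text
t: 5.15
ee_pos: [0.5875, -0.1703, 0.0979]
tcp_rot: [180.0, 40.1, 172.0]
ft_force: [-0.2, 3.4, 6.0]
opening: 0.455
grip_force: 60.0
```

```bash
python3 -c "
from h import *
s=state();print(s['ee_pos'],s['tcp_rot'],s['ft_force'],s['moment'],s['opening'],s['grip_force'],s['tau'])"
```

```text
[ 0.58748384 -0.17031475  0.09792561] [179.96076513  40.14214697 171.98074644] [-0.16374048  3.43493397  6.04713657] [ 0.35332864 -0.07370085  0.19514896] 0.45492219184955845 60.01614511013031 [ -1.10771466 -29.22728419 -31.13075137   0.08979917  -1.74917791
  -0.06166359]
```

Request:
{"method": "send_rows", "body": {
  "motion": [
    [0, 0, 0, 0, 0, 0.3, 1],
    [0, 0, 0, 0, 0, 0.35, 1],
    [0, 0, 0, 0, 0, 0.35, 1],
    [0, 0, 0, 0, 0, 0, 1],
    [0, 0, 0, 0, 0, 0, 1],
    [0, 0, 0, 0, 0, 0, 1]
  ]
}}

```text
t: 5.9
ee_pos: [0.5865, -0.17, 0.1257]
tcp_rot: [179.9, 39.9, 172.0]
ft_force: [0.2, -0.9, -0.9]
opening: 0.449
grip_force: 60.1
```

```bash
python3 -c "
from h import *
s=state();print(s['ee_pos'],s['tcp_rot'],s['ft_force'],s['moment'],s['opening'],s['grip_force'],s['tau'])
for i in range(4):
  grab_frame('wrist'); print(state()['ft_force'])
f=grab_frame('side'); cv2.imwrite('pics/s1.png',cv2.resize(f['img'][200:390,200:400],None,fx=3,fy=3))"
```

```text
[ 0.58646649 -0.17002707  0.12565973] [179.92637299  39.92811338 171.9702193 ] [ 0.15068602 -0.93612585 -0.8706092 ] [0.07910583 0.42138352 0.04150687] 0.44892333750748453 60.12436866760254 [-4.70406987e-03 -3.24798524e+01 -3.55162024e+01  6.74844403e-01
 -2.18769595e+00 -2.12471873e-04]
[ 0.23638992  0.01304849 -1.23388633]
[ 0.34994176  0.32819462 -0.38203822]
[-0.35947102 -0.46061792 -1.39151975]
[-0.05484608 -0.0575617  -0.99507246]
```

View pics/s1.png

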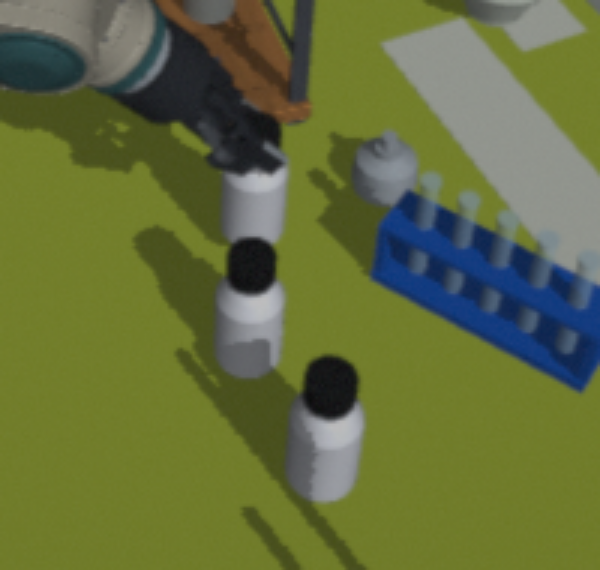

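Bottle 1 is lifted and upright, and the force is only about 1 N, so it is empty. The other two bottles stand undisturbed. I'll put it back down and go on to bottle 2.

Request:
{"method": "send_rows", "body": {
  "motion": [
    [0, 0, 0, 0, 0, -0.35, 1],
    [0, 0, 0, 0, 0, -0.3, 1],
    [0, 0, 0, 0, 0, -0.17, 1],
    [0, 0, 0, 0, 0, -0.1, 1],
    [0, 0, 0, 0, 0, 0, 1],
    [0, 0, 0, 0, 0, 0, -1],
    [0, 0, 0, 0, 0, 0, -1],
    [0, 0, 0, 0, 0, 0, -1],
    [0, 0, 0, 0, 0, 0, -1],
    [0, 0, 0, -0.5, 0.07, 0.6, -1],
    [0, 0, 0, -0.5, 0.07, 0.6, -1],
    [0, 0, 0, -0.5, 0.07, 0.6, -1],
    [0, 0, 0, -0.5, 0.07, 0.6, -1],
    [0, 0, 0, -0.5, 0.07, 0.6, -1],
    [0, 0, 0, -0.4, -0.9, 0, -1],
    [0, 0, 0, -0.4, -0.9, 0, -1],
    [0, 0, 0, -0.4, -0.9, -0.1, -1],
    [0, 0, 0, -0.1, -0.6, -0.2, -1],
    [0, 0, 0, 0, 0, 0, -1]
  ]
}}

```text
t: 8.52
ee_pos: [0.4722, -0.2595, 0.1792]
tcp_rot: [179.9, 39.9, 171.8]
ft_force: [0.1, 0.2, -1.0]
opening: 0.997
grip_force: 0.0
```

```bash
python3 cap.py "(.522,-.2665,.113)"
```

```text
[ 252  181   63   64 3443] [283. 213.] [ 0.5215 -0.2668  0.113 ]
[  69  203   68   57 3133] [103. 231.] [ 0.526  -0.3893  0.113 ]
[ 404  215   63   50 2649] [434. 241.] [ 0.5704 -0.1668  0.113 ]
expected box [250.49777061 176.59635293] [66.09951076 69.37061445]
turn/5: [-0.02 -0.01  0.01] shift/.03: [ 2.14 -0.33 -2.8 ]
```

Request:
{"method": "send_rows", "body": {
  "motion": [
    [0, 0, 0, 0.53, -0.08, -0.68, -1],
    [0, 0, 0, 0.53, -0.08, -0.68, -1],
    [0, 0, 0, 0.53, -0.08, -0.68, -1],
    [0, 0, 0, 0.53, -0.08, -0.68, -1],
    [0, 0, 0, 0, 0, 0, -1],
    [0, 0, 0, 0, 0, 0, 1],
    [0, 0, 0, 0, 0, 0, 1],
    [0, 0, 0, 0, 0, 0, 1],
    [0, 0, 0, 0, 0, 0, 1],
    [0, 0, 0, 0, 0, 0, 1],
    [0, 0, 0, 0, 0, 0.3, 1],
    [0, 0, 0, 0, 0, 0.35, 1],
    [0, 0, 0, 0, 0, 0.35, 1],
    [0, 0, 0, 0, 0, 0, 1],
    [0, 0, 0, 0, 0, 0, 1],
    [0, 0, 0, 0, 0, 0, 1]
  ]
}}

```text
t: 10.58
ee_pos: [0.5361, -0.268, 0.1275]
tcp_rot: [179.9, 39.9, 172.0]
ft_force: [0.6, 0.5, -1.4]
opening: 0.449
grip_force: 60.2
```

```bash
python3 -c "
from h import *
for i in range(5):
  grab_frame('wrist'); s=state();print(s['ee_pos'],s['tcp_rot'],s['ft_force'],s['moment'])"
```

```text
[ 0.53615008 -0.26809758  0.12753811] [179.9096461   39.94132781 171.95719667] [ 0.58037316  0.00405551 -0.57532223] [ 0.02455775  0.41729981 -0.01989147]
[ 0.53618523 -0.26810795  0.12762449] [179.91339071  39.94542371 171.96261887] [-0.55749569 -0.12867549 -0.2599737 ] [0.06981954 0.40178596 0.01137023]
[ 0.53623948 -0.26814267  0.12775943] [179.92249003  39.95615121 171.96834848] [-0.02036421 -0.25741261 -0.84381927] [ 0.07065139  0.40183619 -0.01995679]
[ 0.53627545 -0.26816413  0.12785022] [179.92861259  39.96436848 171.97452132] [ 0.39047597 -0.02064243 -0.53395981] [ 0.05649726  0.36299937 -0.0144898 ]
[ 0.53627127 -0.26818684  0.12788618] [179.92920145  39.966874   171.97022397] [-0.52731089 -0.96191789 -0.87851282] [0.00968336 0.335667   0.02059095]
```

Request:
{"method": "send_rows", "body": {
  "motion": [
    [0, 0, 0, 0, 0, -0.35, 1],
    [0, 0, 0, 0, 0, -0.35, 1],
    [0, 0, 0, 0, 0, -0.2, 1],
    [0, 0, 0, 0, 0, -0.1, 1],
    [0, 0, 0, 0, 0, 0, 1],
    [0, 0, 0, 0, 0, 0, -1],
    [0, 0, 0, 0, 0, 0, -1],
    [0, 0, 0, 0, 0, 0, -1],
    [0, 0, 0, 0, 0, 0, -1],
    [0, 0, 0, -0.5, 0.07, 0.6, -1],
    [0, 0, 0, -0.5, 0.07, 0.6, -1],
    [0, 0, 0, -0.5, 0.07, 0.6, -1],
    [0, 0, 0, -0.5, 0.07, 0.6, -1],
    [0, 0, 0, 0, -0.95, 0.1, -1],
    [0, 0, 0, 0, -0.95, 0.1, -1],
    [0, 0, 0, 0, -0.95, 0.1, -1],
    [0, 0, 0, 0, -0.95, 0, -1],
    [0, 0, 0, 0, -0.3, 0, -1],
    [0, 0, 0, 0, 0, 0, -1]
  ]
}}

```text
t: 13.2
ee_pos: [0.4762, -0.3827, 0.1787]
tcp_rot: [179.9, 40.0, 171.9]
ft_force: [-1.0, -0.5, -0.4]
opening: 1.0
grip_force: 0.0
```

```bash
python3 cap.py "(.526,-.389,.113)"
```

```text
[ 452  158   86   70 4623] [494. 193.] [ 0.5222 -0.2665  0.113 ]
[ 253  182   62   64 3437] [284. 214.] [ 0.5261 -0.3895  0.113 ]
expected box [251.58074489 177.00332417] [66.19120304 69.4271827 ]
turn/5: [-0.02 -0.01 -0.01] shift/.03: [ 2.14 -0.29 -2.78]
```

Request:
{"method": "send_rows", "body": {
  "motion": [
    [0, 0, 0, 0.53, -0.08, -0.68, -1],
    [0, 0, 0, 0.53, -0.08, -0.68, -1],
    [0, 0, 0, 0.53, -0.08, -0.68, -1],
    [0, 0, 0, 0.53, -0.08, -0.68, -1],
    [0, 0, 0, 0, 0, 0, -1],
    [0, 0, 0, 0, 0, 0, 1],
    [0, 0, 0, 0, 0, 0, 1],
    [0, 0, 0, 0, 0, 0, 1],
    [0, 0, 0, 0, 0, 0, 1],
    [0, 0, 0, 0, 0, 0, 1],
    [0, 0, 0, 0, 0, 0.3, 1],
    [0, 0, 0, 0, 0, 0.35, 1],
    [0, 0, 0, 0, 0, 0.35, 1],
    [0, 0, 0, 0, 0, 0, 1],
    [0, 0, 0, 0, 0, 0, 1],
    [0, 0, 0, 0, 0, 0, 1]
  ]
}}

```text
t: 15.25
ee_pos: [0.5397, -0.3922, 0.1268]
tcp_rot: [179.9, 39.9, 172.0]
ft_force: [-0.5, 0.6, -2.8]
opening: 0.453
grip_force: 60.4
```

```bash
python3 -c "
from h import *
for i in range(4):
  f=grab_frame('side'); s=state();print(s['ee_pos'],s['tcp_rot'],s['ft_force'],s['moment'])
cv2.imwrite('pics/s2.png',cv2.resize(f['img'][200:390,200:400],None,fx=3,fy=3))
go(tcp((.50,-.2,.30)));go(tcp((.54,.032,.30)));go(tcp((.6439,.0173,.16)))"
```

```text
[ 0.53975853 -0.39223577  0.126854  ] [179.89525656  39.93944297 171.95063401] [-0.7133671   0.71137914 -3.28947152] [ 0.06457868  0.63193384 -0.02422095]
[ 0.5397993  -0.39227796  0.12698246] [179.90767561  39.94731205 171.95996446] [ 0.08670321  0.49402207 -2.94698788] [ 0.08158827  0.64930326 -0.00299587]
[ 0.53985753 -0.39228712  0.12706638] [179.9066456   39.95574991 171.95913326] [ 0.51321159 -0.1681383  -3.1861768 ] [0.10347627 0.63509025 0.01905316]
[ 0.53985575 -0.39233284  0.12714546] [179.9130834   39.95971422 171.9611    ] [ 0.02170498  0.44733914 -3.11838303] [ 0.09159053  0.59737181 -0.02243935]
turn/5: [-0.01 -0.01 -0.  ] shift/.03: [-0.84  6.34  5.17]
turn/5: [-0.01 -0.01 -0.  ] shift/.03: [ 0.49 14.08  5.17]
turn/5: [-0.01 -0.01 -0.  ] shift/.03: [ 3.96 13.59  0.51]
```

View pics/s2.png

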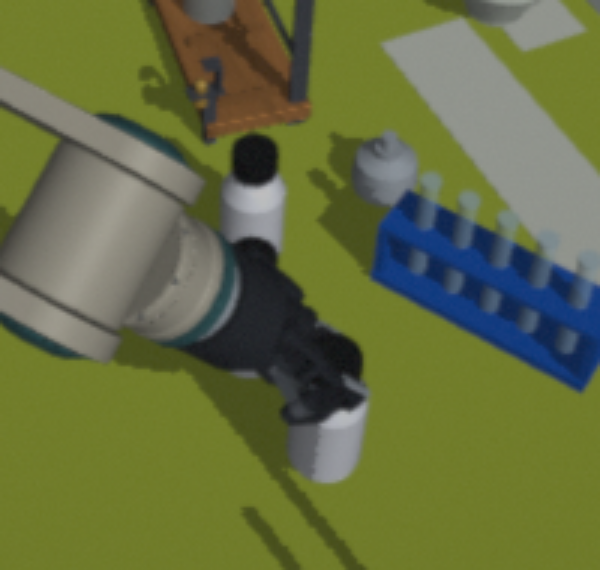

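The force is about 3.1 N (316 g), so bottle 3 is the full one. It hangs upright in the cap grip. I'll lift it and carry it to a point in front of the bay.

Request:
{"method": "send_rows", "body": {
  "motion": [
    [0, 0, 0, 0, 0, 0.4, 1],
    [0, 0, 0, 0, 0, 0.7, 1],
    [0, 0, 0, 0, 0, 0.8, 1],
    [0, 0, 0, 0, 0, 0.8, 1],
    [0, 0, 0, 0, 0.3, 0.7, 1],
    [0, 0, 0, 0, 0.6, 0.27, 1],
    [0, 0, 0, 0, 0.8, 0, 1],
    [0, 0, 0, 0, 0.9, 0, 1],
    [0, 0, 0, 0, 0.9, 0, 1],
    [0, 0, 0, 0, 0.9, 0, 1],
    [0, 0, 0, 0, 0.9, 0, 1],
    [0, 0, 0, 0, 0.9, 0, 1],
    [0, 0, 0, -0.1, 0.9, 0, 1],
    [0, 0, 0, -0.1, 0.9, 0, 1],
    [0, 0, 0, -0.1, 0.9, 0, 1],
    [0, 0, 0, 0, 0.9, 0, 1],
    [0, 0, 0, 0, 0.9, 0, 1],
    [0, 0, 0, 0, 0.9, 0, 1],
    [0, 0, 0, 0, 0.9, 0, 1],
    [0, 0, 0, 0, 0.7, 0, 1]
  ]
}}

```text
t: 17.95
ee_pos: [0.5305, 0.0051, 0.2389]
tcp_rot: [179.8, 40.1, 171.9]
ft_force: [0.4, -0.1, -3.8]
opening: 0.448
grip_force: 60.6
```

```bash
python3 -c "
from h import *
s=state();print(s['ee_pos'],s['tcp_rot'],s['ft_force'],s['opening'])
go((.529,.0326,.142))"
```

```text
[0.5305252  0.00509129 0.23891144] [179.84050214  40.06645225 171.92425605] [ 0.36419363 -0.0811623  -3.78933337] 0.44846705456192415
turn/5: [-0.02  0.02 -0.01] shift/.03: [-0.05  0.92 -3.23]
```

Request:
{"method": "send_rows", "body": {
  "motion": [
    [0, 0, 0, 0, 0.5, -0.2, 1],
    [0, 0, 0, 0, 0.4, -0.5, 1],
    [0, 0, 0, 0, 0, -0.7, 1],
    [0, 0, 0, 0, 0, -0.7, 1],
    [0, 0, 0, 0, 0, -0.6, 1],
    [0, 0, 0, 0, 0, -0.4, 1],
    [0, 0, 0, 0, 0, -0.1, 1],
    [0, 0, 0, 0, 0, 0, 1],
    [0, 0, 0, 0, 0, 0, 1]
  ]
}}

```text
t: 19.08
ee_pos: [0.5314, 0.0306, 0.1427]
tcp_rot: [179.9, 40.1, 172.0]
ft_force: [-0.2, 0.3, -3.5]
opening: 0.451
grip_force: 60.7
```

```bash
python3 -c "
from h import *
s=state();print(s['ee_pos'],s['tcp_rot'],s['ft_force'],s['opening'])
go((.658,.0145,.142))
f=grab_frame('side');w=grab_frame('wrist')
a=cv2.resize(f['img'][80:280,160:340],None,fx=2.1,fy=2.1)
cv2.imwrite('pics/s3.png',np.hstack([a,w['img'][:420,70:480]]))
o=np.array([.64385,.0173]);
for z in (.03,.106): print(proj(f,(o[0]-.1287,o[1]+.0181,z+.015)))"
```

```text
[0.53135239 0.03059346 0.1426928 ] [179.91361851  40.07129844 171.95535379] [-0.16104444  0.2897906  -3.54128764] 0.4514079874744356
turn/5: [-0.01  0.02 -0.  ] shift/.03: [ 4.22 -0.54 -0.02]
(np.float64(235.9674161552668), np.float64(227.03911046328554))
(np.float64(234.8866830621388), np.float64(207.3813470615612))
```

View pics/s3.png

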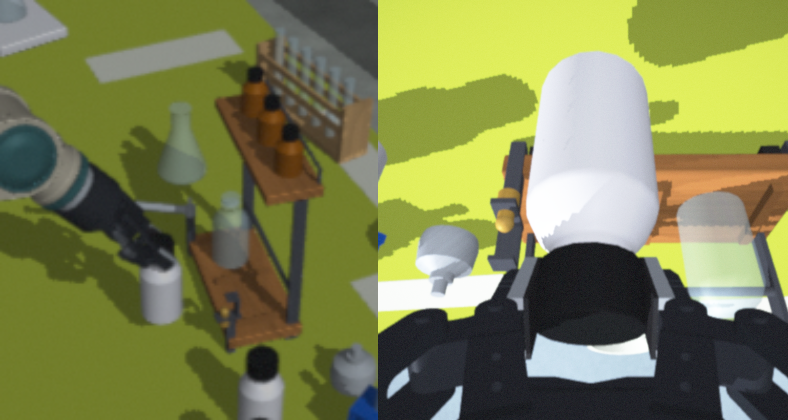

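The bottle hangs upright in front of the free place. The catch shows at (510,200) to the left of it in the wrist view, clear of the bottle's path. I'll insert it level.

Request:
{"method": "send_rows", "body": {
  "motion": [
    [0, 0, 0, 0.3, -0.04, 0, 1],
    [0, 0, 0, 0.5, -0.06, 0, 1],
    [0, 0, 0, 0.5, -0.06, 0, 1],
    [0, 0, 0, 0.5, -0.07, 0, 1],
    [0, 0, 0, 0.5, -0.07, 0, 1],
    [0, 0, 0, 0.5, -0.07, 0, 1],
    [0, 0, 0, 0.5, -0.06, 0, 1],
    [0, 0, 0, 0.4, -0.05, 0, 1],
    [0, 0, 0, 0.3, -0.04, 0, 1],
    [0, 0, 0, 0.2, -0.02, 0, 1],
    [0, 0, 0, 0, 0, -0.2, 1],
    [0, 0, 0, 0, 0, -0.1, 1],
    [0, 0, 0, 0, 0, 0, 1]
  ]
}}

```text
t: 20.8
ee_pos: [0.6564, 0.0144, 0.1319]
tcp_rot: [180.0, 39.9, 172.0]
ft_force: [0.6, 0.8, -3.0]
opening: 0.453
grip_force: 60.7
```

```bash
python3 -c "
from h import *
f=grab_frame('side');w=grab_frame('wrist')
s=state();print(s['ee_pos'],s['tcp_rot'],s['ft_force'],s['opening'])
a=cv2.resize(f['img'][80:280,160:340],None,fx=2.1,fy=2.1)
cv2.imwrite('pics/s4.png',np.hstack([a,w['img'][:420,70:480]]))"
```

```text
[0.65681154 0.01441667 0.13266815] [179.94400026  39.98925054 171.98507532] [-0.77956949 -0.6635685  -2.53113818] 0.45314886652983816
```

View pics/s4.png

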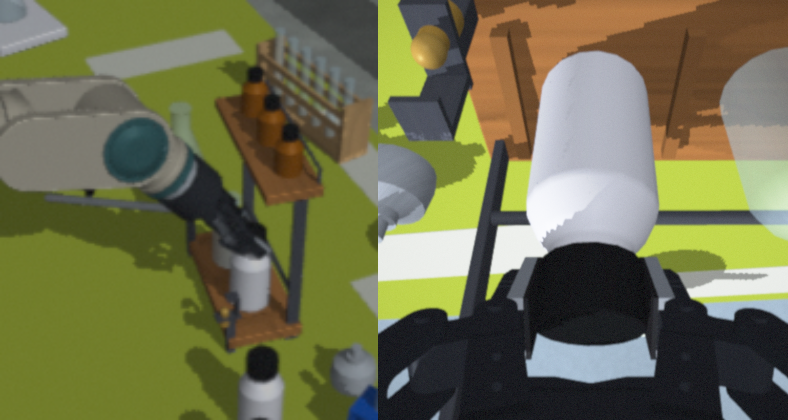

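The bottle is in the bay between the two fillets, clear of the glass bottle and the shelf. I'll lower it in small steps and watch the force.

Request:
{"method": "send_rows", "body": {
  "motion": [
    [0, 0, 0, 0, 0, -0.07, 1],
    [0, 0, 0, 0, 0, -0.05, 1],
    [0, 0, 0, 0, 0, 0, 1],
    [0, 0, 0, 0, 0, 0, 1]
  ]
}}

```text
t: 21.4
ee_pos: [0.657, 0.0144, 0.1291]
tcp_rot: [179.9, 40.0, 172.0]
ft_force: [0.9, 0.4, -3.0]
opening: 0.454
grip_force: 61.0
```

Request:
{"method": "send_rows", "body": {
  "motion": [
    [0, 0, 0, 0, 0, -0.05, 1],
    [0, 0, 0, 0, 0, 0, 1],
    [0, 0, 0, 0, 0, 0, 1]
  ]
}}

```text
t: 21.78
ee_pos: [0.6576, 0.0144, 0.129]
tcp_rot: [179.9, 40.1, 172.0]
ft_force: [-2.3, 0.3, 6.7]
opening: 0.45
grip_force: 61.3
```

Request:
{"method": "send_rows", "body": {
  "motion": [
    [0, 0, 0, 0, 0, 0.03, 1],
    [0, 0, 0, 0, 0, 0, 0.05],
    [0, 0, 0, 0, 0, 0, -0.2],
    [0, 0, 0, 0, 0, 0, -0.5],
    [0, 0, 0, 0, 0, 0, -0.5],
    [0, 0, 0, 0, 0, 0, -0.5],
    [0, 0, 0, -0.3, 0.04, 0.3, -0.5],
    [0, 0, 0, -0.5, 0.07, 0.55, -0.5],
    [0, 0, 0, -0.5, 0.07, 0.55, -0.5],
    [0, 0, 0, -0.5, 0.07, 0.55, -0.5],
    [0, 0, 0, -0.6, 0.08, 0.5, -0.5],
    [0, 0, 0, -0.6, 0.08, 0.5, -0.5],
    [0, 0, 0, -0.7, 0.1, 0.5, -0.5],
    [0, 0, 0, -0.7, 0.1, 0.5, -0.5],
    [0, 0, 0, 0, 0, 0, -0.5]
  ]
}}

```text
t: 23.65
ee_pos: [0.5247, 0.033, 0.2495]
tcp_rot: [179.9, 40.2, 172.0]
ft_force: [0.1, 0.5, -0.5]
opening: 0.752
grip_force: 0.0
```

```bash
cat > rk.py <<'E'
from h import *
O=np.array([.65015,.06187]); A=np.radians(-8.04); r=np.array([[np.cos(A),-np.sin(A)],[np.sin(A),np.cos(A)]])
P=lambda x,y,z:np.r_[O+r@np.array([x,y]),z]
rf=lambda w:r.T@(np.asarray(w)[:2]-O)
E
python3 - <<'E'
from rk import *
s=state();print(s['ee_pos'],s['tcp_rot'],s['joint_positions'])
w=grab_frame("wrist"); m=(w["img"].max(2)<50).astype(np.uint8); m[270:]=0
m=cv2.morphologyEx(m,cv2.MORPH_OPEN,np.ones((5,5)))
n,_,st,c=cv2.connectedComponentsWithStats(m)
for i in range(1,n):
    if st[i][4]>300: print(st[i],c[i].round(),rf(plane(w,*c[i],.143)))
for a in (2.0,1.57,1.2,.8,.5,.2,0): print(a,P(-.045-.15*np.sin(a),.105-.15*np.cos(a),.108))
E
```

```text
[0.52466317 0.03297997 0.24945051] [179.87298385  40.24656348 171.97024766] [  3.43028358 -26.21224653 110.86720823  -8.75958461  55.9593908
 -76.27678416]
[   7  130   64   54 2586] [ 39. 157.] [-0.07731206 -0.20889278]
[ 262  197   46   46 1828] [284. 220.] [-0.00022363 -0.0447549 ]
2.0 [0.49395476 0.25301703 0.108     ]
1.57 [0.47173582 0.1929932  0.108     ]
1.2 [0.47424428 0.13786628 0.108     ]
0.8 [0.49911567 0.08370292 0.108     ]
0.5 [0.53065973 0.05184653 0.108     ]
0.2 [0.57020914 0.03073486 0.108     ]
0 [0.59929842 0.02360622 0.108     ]
```

The full bottle stands at rack (0, -45) mm, at the centre of the bay. Next is the keeper: shut the fingers and go round to the bar's left side.

```bash
cat >> rk.py <<'E'
def fc(a,rad=.175,off=None):
    c,s=np.cos(a),np.sin(a)
    h=.006+.0145*s+(.0084*c if c>0 else -.014*c)
    return P(-.045-rad*s-c*(off or h), .105-rad*c+s*(off or h), .078)
E
python3 - <<'E'
from rk import *
t=grab_frame("top"); s=grab_frame("side")
pre=fc(1.98,off=.055); print(pre); go(pre)
A=np.r_[1.98,np.linspace(1.9,.1,18)]; Q=np.array([fc(a) for a in A]); print(Q[0],Q[-1])
print("first",(Q[0]-pre)/.03); print((np.diff(Q,axis=0)/.03).round(2)[:,:2].tolist())
# knob now, dark blob near expected
for f in (t,s):
    m=(f["img"].max(2)<60).astype(np.uint8); n,_,st,c=cv2.connectedComponentsWithStats(m)
    e=np.array(proj(f,P(-.045-.15*np.sin(1.98),.105-.15*np.cos(1.98),.108)))
    print(e,[(c[i].round(1).tolist(),int(st[i][4])) for i in range(1,n) if np.hypot(*(c[i]-e))<15])
E
```

```text
[0.49976882 0.31043408 0.078     ]
turn/5: [-0.01 -0.01 -0.  ] shift/.03: [-0.84  9.26 -5.61]
[0.48403402 0.28474278 0.078     ] [0.56327359 0.0059232  0.078     ]
first [-0.52449322 -0.85637673  0.        ]
[[-0.29, -0.39], [-0.34, -0.56], [-0.28, -0.6], [-0.21, -0.63], [-0.13, -0.59], [-0.07, -0.6], [-0.01, -0.61], [0.05, -0.61], [0.12, -0.61], [0.19, -0.6], [0.25, -0.58], [0.32, -0.55], [0.38, -0.52], [0.44, -0.48], [0.49, -0.43], [0.54, -0.38], [0.58, -0.31], [0.62, -0.25]]
[190.01690796 254.33181115] [([189.6, 253.8], 12)]
[203.12850373 169.82172463] [([202.2, 169.7], 25)]
```

Request:
{"method": "send_rows", "body": {
  "motion": [
    [0, 0, 0, 0, 0.5, 0, 1],
    [0, 0, 0, -0.1, 0.9, 0, 1],
    [0, 0, 0, -0.1, 0.9, 0, 1],
    [0, 0, 0, -0.1, 0.9, 0, 1],
    [0, 0, 0, -0.1, 0.9, 0, 1],
    [0, 0, 0, -0.1, 0.9, 0, 1],
    [0, 0, 0, -0.1, 0.9, 0, 1],
    [0, 0, 0, -0.1, 0.9, 0, 1],
    [0, 0, 0, -0.1, 0.9, 0, 1],
    [0, 0, 0, -0.1, 0.9, 0, 1],
    [0, 0, 0, 0, 0.6, 0, 1],
    [0, 0, 0, 0, 0, 0, 1]
  ]
}}

```text
t: 25.3
ee_pos: [0.4979, 0.3095, 0.2452]
tcp_rot: [-179.9, 39.9, 172.2]
ft_force: [0.5, -0.4, 0.2]
opening: 0.0
grip_force: 0.0
```

Request:
{"method": "send_rows", "body": {
  "motion": [
    [0, 0, 0, 0, 0, -0.6, 1],
    [0, 0, 0, 0, 0, -0.9, 1],
    [0, 0, 0, 0, 0, -0.9, 1],
    [0, 0, 0, 0, 0, -0.9, 1],
    [0, 0, 0, 0, 0, -0.9, 1],
    [0, 0, 0, 0, 0, -0.8, 1],
    [0, 0, 0, 0, 0, -0.57, 1],
    [0, 0, 0, 0, 0, 0, 1],
    [0, 0, 0, 0, 0, 0, 1]
  ]
}}

```text
t: 26.42
ee_pos: [0.4984, 0.3088, 0.0807]
tcp_rot: [179.9, 40.0, 171.9]
ft_force: [-0.6, -0.0, 1.0]
opening: -0.0
grip_force: 0.0
```

Request:
{"method": "send_rows", "body": {
  "motion": [
    [0, 0, 0, -0.24, -0.4, -0.04, 1],
    [0, 0, 0, -0.24, -0.4, 0, 1],
    [0, 0, 0, -0.29, -0.39, 0, 1],
    [0, 0, 0, -0.34, -0.56, 0, 1],
    [0, 0, 0, -0.28, -0.6, 0, 1],
    [0, 0, 0, -0.21, -0.63, 0, 1],
    [0, 0, 0, -0.13, -0.59, 0, 1],
    [0, 0, 0, -0.07, -0.6, 0, 1],
    [0, 0, 0, -0.01, -0.61, 0, 1],
    [0, 0, 0, 0, 0, 0, 1]
  ]
}}

```text
t: 27.68
ee_pos: [0.4442, 0.1648, 0.08]
tcp_rot: [179.8, 40.1, 171.8]
ft_force: [-0.0, -0.4, 0.7]
opening: -0.0
grip_force: 0.0
```

```bash
cat > kn.py <<'E'
from rk import *
import sys
x=state(); print(x['ee_pos'],x['ft_force']); a=float(sys.argv[1])
for n in ("top","side"):
    f=grab_frame(n)
    m=(f["img"].max(2)<60).astype(np.uint8); k,_,st,c=cv2.connectedComponentsWithStats(m)
    print(n,[(b,np.round(proj(f,P(-.045-.15*np.sin(b),.105-.15*np.cos(b),.108)),1).tolist()) for b in (a+.2,a,a-.2)])
    e=np.array(proj(f,P(-.045-.15*np.sin(a),.105-.15*np.cos(a),.108)))
    print([(c[i].round(1).tolist(),int(st[i][4])) for i in range(1,k) if np.hypot(*(c[i]-e))<25])
    cv2.imwrite(f"pics/k_{n}.png",f["img"])
go(fc(a-.1))
E
python3 kn.py 1.2
```

```text
[0.44418662 0.16480709 0.07996691] [-0.04898509 -0.44152213  0.71872533]
top [(1.4, [216.4, 262.0]), (1.2, [226.1, 260.9]), (1.0, [235.5, 258.0])]
[([223.0, 261.2], 10)]
side [(1.4, [204.8, 187.3]), (1.2, [209.3, 192.9]), (1.0, [215.7, 197.9])]
[([206.4, 190.9], 25)]
turn/5: [-0.02  0.02  0.  ] shift/.03: [ 0.11 -0.96 -0.06]
```

Request:
{"method": "send_rows", "body": {
  "motion": [
    [0, 0, 0, 0.03, -0.48, -0.04, 1],
    [0, 0, 0, 0.08, -0.48, 0, 1],
    [0, 0, 0, 0.13, -0.6, 0, 1],
    [0, 0, 0, 0.2, -0.6, 0, 1],
    [0, 0, 0, 0.27, -0.57, 0, 1],
    [0, 0, 0, 0.33, -0.54, 0, 1],
    [0, 0, 0, 0.4, -0.51, 0, 1],
    [0, 0, 0, 0.45, -0.46, 0, 1],
    [0, 0, 0, 0.5, -0.41, 0, 1],
    [0, 0, 0, 0.55, -0.36, 0, 1],
    [0, 0, 0, 0, 0, 0, 1],
    [0, 0, 0, 0, 0, 0, 1]
  ]
}}

```text
t: 29.28
ee_pos: [0.5315, 0.0156, 0.0771]
tcp_rot: [179.9, 39.9, 172.0]
ft_force: [0.4, -0.1, -0.7]
opening: 0.001
grip_force: 0.0
```

```bash
python3 kn.py .3
```

```text
[0.5315183  0.01559418 0.077136  ] [ 0.43405899 -0.08559082 -0.68012034]
top [(0.5, [254.6, 243.3]), (0.3, [259.8, 235.2]), (0.09999999999999998, [263.3, 226.3])]
[([260.4, 232.9], 15), ([262.6, 259.4], 607)]
side [(0.5, [238.1, 205.8]), (0.3, [248.6, 206.7]), (0.09999999999999998, [259.2, 206.2])]
[([250.2, 206.2], 40), ([255.0, 210.0], 1), ([256.0, 212.0], 1)]
turn/5: [-0.01 -0.01 -0.01] shift/.03: [ 0.48 -0.09  0.02]
```

Request:
{"method": "send_rows", "body": {
  "motion": [
    [0, 0, 0, 0.3, -0.1, 0, 1],
    [0, 0, 0, 0.3, -0.1, 0, 1],
    [0, 0, 0, 0.3, -0.1, 0, 1],
    [0, 0, 0, 0.2, -0.06, 0, 1],
    [0, 0, 0, 0.2, -0.05, 0, 1],
    [0, 0, 0, 0.15, -0.03, 0, 1],
    [0, 0, 0, 0, 0, 0, 1]
  ]
}}

```text
t: 30.25
ee_pos: [0.5756, 0.0017, 0.0774]
tcp_rot: [179.9, 40.0, 172.0]
ft_force: [0.1, -0.1, 0.9]
opening: -0.003
grip_force: 0.0
```

```bash
python3 kn.py .1
```

```text
[0.57560865 0.00167079 0.07740372] [ 0.14072887 -0.13727942  0.93616421]
top [(0.30000000000000004, [259.8, 235.2]), (0.1, [263.3, 226.3]), (-0.1, [264.9, 217.1])]
[([266.2, 204.5], 108), ([263.7, 222.3], 15), ([266.9, 244.2], 552)]
side [(0.30000000000000004, [248.6, 206.7]), (0.1, [259.2, 206.2]), (-0.1, [269.4, 204.3])]
[([234.6, 204.2], 849), ([250.0, 192.6], 53), ([261.6, 205.6], 41), ([253.5, 205.5], 4), ([256.0, 211.0], 1), ([270.6, 225.8], 45), ([263.2, 230.3], 15)]
turn/5: [-0.01 -0.   -0.  ] shift/.03: [ 0.2  -0.03  0.02]
```

Request:
{"method": "send_rows", "body": {
  "motion": [
    [0, 0, 0, 0.1, -0.01, 0, 1],
    [0, 0, 0, 0.08, -0.01, 0, 1],
    [0, 0, 0, 0, 0, 0, 1],
    [0, 0, 0, 0, 0, 0, 1]
  ]
}}

```text
t: 30.85
ee_pos: [0.5808, 0.0012, 0.0775]
tcp_rot: [179.9, 40.0, 172.0]
ft_force: [0.1, 0.2, -0.1]
opening: 0.0
grip_force: 0.0
```

Request:
{"method": "send_rows", "body": {
  "motion": [
    [0, 0, 0, 0.08, -0.01, 0, 1],
    [0, 0, 0, 0.06, -0.01, 0, 1],
    [0, 0, 0, 0, 0, 0, 1],
    [0, 0, 0, 0, 0, 0, 1]
  ]
}}

```text
t: 31.35
ee_pos: [0.5841, 0.0008, 0.0771]
tcp_rot: [180.0, 39.9, 172.0]
ft_force: [-16.0, 2.2, 8.7]
opening: -0.001
grip_force: 8.0
```

```bash
python3 kn.py .0
```

```text
[0.58412345 0.0007519  0.0770699 ] [-16.01610731   2.22238222   8.65056995]
top [(0.2, [261.8, 230.8]), (0.0, [264.3, 221.7]), (-0.2, [265.0, 212.4])]
[([266.2, 204.4], 109), ([264.1, 220.9], 14), ([267.1, 241.3], 527)]
side [(0.2, [254.0, 206.6]), (0.0, [264.4, 205.4]), (-0.2, [274.2, 202.8])]
[([263.6, 205.2], 39), ([269.9, 221.2], 12), ([263.3, 230.3], 14)]
turn/5: [-0.01 -0.03 -0.  ] shift/.03: [ 0.54 -0.1   0.03]
```

Request:
{"method": "send_rows", "body": {
  "motion": [
    [0, 0, 0, 0.03, 0, 0, 1],
    [0, 0, 0, 0, 0, 0, 1]
  ]
}}

```text
t: 31.7
ee_pos: [0.5845, 0.0008, 0.0768]
tcp_rot: [180.0, 39.8, 172.0]
ft_force: [-24.5, 1.6, 13.9]
opening: -0.001
grip_force: 12.9
```

```bash
python3 kn.py .0 | tail -n 5
```

```text
top [(0.2, [261.8, 230.8]), (0.0, [264.3, 221.7]), (-0.2, [265.0, 212.4])]
[([266.3, 204.5], 111), ([264.1, 220.6], 14), ([267.3, 241.0], 531)]
side [(0.2, [254.0, 206.6]), (0.0, [264.4, 205.4]), (-0.2, [274.2, 202.8])]
[([284.6, 192.6], 383), ([263.6, 205.2], 41), ([269.9, 221.2], 8), ([263.1, 229.9], 15)]
turn/5: [-0.01 -0.04 -0.  ] shift/.03: [ 0.53 -0.1   0.04]
```

Force climbs and the bar no longer moves, so it is against its stop. I'll back off along the approach line and look once more.

Request:
{"method": "send_rows", "body": {
  "motion": [
    [0, 0, 0, -0.2, 0.03, 0, 1],
    [0, 0, 0, -0.5, 0.07, 0, 1],
    [0, 0, 0, -0.7, 0.1, 0.2, 1],
    [0, 0, 0, -0.8, 0.1, 0.6, 1],
    [0, 0, 0, -0.8, 0.1, 0.8, 1],
    [0, 0, 0, -0.8, 0.1, 0.8, 1],
    [0, 0, 0, -0.5, 0, 0.8, 1],
    [0, 0, 0, 0, -0.5, 0.5, 1],
    [0, 0, 0, 0, 0, 0, 1]
  ]
}}

```text
t: 32.92
ee_pos: [0.4574, -0.0, 0.1901]
tcp_rot: [179.9, 40.2, 171.9]
ft_force: [0.5, 0.5, -0.9]
opening: 0.0
grip_force: 0.0
```

```bash
python3 kn.py .0; python3 -c "
from h import *
f=grab_frame('side');w=grab_frame('wrist')
a=cv2.resize(f['img'][80:360,180:360],None,fx=2.1,fy=2.1)
cv2.imwrite('pics/fin.png',np.hstack([a[:420],w['img'][:,70:480]]))"
```

```text
[ 4.57354926e-01 -1.39220198e-05  1.90127117e-01] [ 0.48857323  0.49248788 -0.90149837]
top [(0.2, [261.8, 230.8]), (0.0, [264.3, 221.7]), (-0.2, [265.0, 212.4])]
[([266.3, 204.5], 111), ([264.0, 220.7], 13)]
side [(0.2, [254.0, 206.6]), (0.0, [264.4, 205.4]), (-0.2, [274.2, 202.8])]
[([282.4, 191.0], 335), ([250.1, 192.5], 55), ([263.6, 205.2], 39), ([253.0, 205.0], 1), ([255.1, 210.0], 7), ([270.4, 221.2], 9), ([263.2, 230.1], 13)]
turn/5: [-0.01 -0.01  0.  ] shift/.03: [ 4.79 -0.09 -3.66]
```

View pics/fin.png

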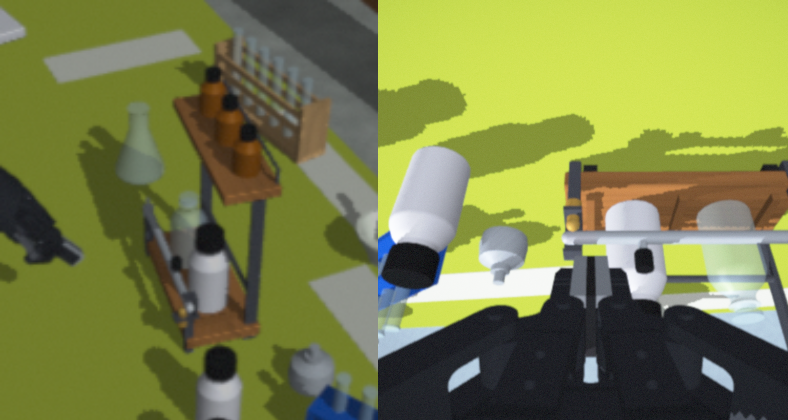

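The bar lies in the catch (wrist view about (575,238)), parallel to the rack front and unmoved after I let go. The full bottle stands behind it beside the glass bottle, and the two empties are upright.

```bash
python3 -c "
from workcell import *
print(hand_in())"
```

```text
the job is handed in; nothing more can be done
None
```

Job handed in at about 33 s: bottle 3 was the full one (about 316 g) and stands upright in the free bay, the keeper bar is shut in its catch, and the two empties stand upright on the bench.

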